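# Check the jar caps and draw the loose one forward

### The job

Try the cap of each of the three square glass jars in the rack by twisting it clockwise until it stops: two are good and only nip up a little, the third was left loose and turns on for about a sixth of a turn before it is tight. Once its cap is tight, slide that jar, upright and without lifting it, forward out of its bay so that it stands wholly on the rack's front ledge, to be topped up later. Leave the two good jars upright in their bays with caps tight, and the other things on the bench where they are.

Things in the scene. Friction and masses are not known exactly. Their poses are not given: they have to be found in the camera images.
- jar_rack: wooden jar rack fixed to the bench, 172 mm deep (x), 276 mm wide (y), base board 10 mm thick; origin: centre of its underside; x points to its back, away from the robot, z up. Three bays at the back, centred at x +45, y -92, 0, +92 mm, each 64 mm wide, between walls from x +12 to +86 mm, 30 mm high above the board; open at front, rear and top
- rack_ledge (a point): centre of the rack's front ledge, on the board's top: the bare level board in front of the bays, 88 mm deep (rack x -76 to +12 mm), as wide as the rack and level with the floor of the bays; a lip 9 mm high closes its front edge. Axes as the rack's
- jar_a_mid (a point): centre of the square body (not the cap) of one of three alike square jars of amber glass, one in each bay, any jar in any bay. Body 60 x 60 x 46 mm, corners rounded, 2 mm clear of each bay wall, which keeps it from turning; this point is 23 mm above the jar's underside, z up. 72 mm high with its cap, 0.2 to 0.4 kg
- cap_a_mid (a point): centre of the cap of jar_a, on the jar's axis, 62 mm above the jar's underside: a round ribbed grey screw cap, 52 mm across, 20 mm high, gripped round its rim; a moulded bar on its top, 16 mm long, from near the centre to one side of the rim, shows how far it has turned. Dragged by the cap, the jar tips; pushed low on its body from behind, it slides
- cap_a (a joint): turn of the cap of jar_a, rad, from an arbitrary mark; all start at 0 to 0.12. Grows as the cap is screwed down (clockwise from above) to its hard stop: a good cap stops at 0.35, the loose one only at 1.15. Which is loose cannot be seen, only found by turning. Turns with 0.06 N m of friction, stays where it is left
- jar_b_mid (a point): centre of the square body (not the cap) of one of three alike square jars of amber glass, one in each bay, any jar in any bay. Body 60 x 60 x 46 mm, corners rounded, 2 mm clear of each bay wall, which keeps it from turning; this point is 23 mm above the jar's underside, z up. 72 mm high with its cap, 0.2 to 0.4 kg
- cap_b_mid (a point): centre of the cap of jar_b, on the jar's axis, 62 mm above the jar's underside: a round ribbed grey screw cap, 52 mm across, 20 mm high, gripped round its rim; a moulded bar on its top, 16 mm long, from near the centre to one side of the rim, shows how far it has turned. Dragged by the cap, the jar tips; pushed low on its body from behind, it slides
- cap_b (a joint): turn of the cap of jar_b, rad, from an arbitrary mark; all start at 0 to 0.12. Grows as the cap is screwed down (clockwise from above) to its hard stop: a good cap stops at 0.35, the loose one only at 1.15. Which is loose cannot be seen, only found by turning. Turns with 0.06 N m of friction, stays where it is left
- jar_c_mid (a point): centre of the square body (not the cap) of one of three alike square jars of amber glass, one in each bay, any jar in any bay. Body 60 x 60 x 46 mm, corners rounded, 2 mm clear of each bay wall, which keeps it from turning; this point is 23 mm above the jar's underside, z up. 72 mm high with its cap, 0.2 to 0.4 kg
- cap_c_mid (a point): centre of the cap of jar_c, on the jar's axis, 62 mm above the jar's underside: a round ribbed grey screw cap, 52 mm across, 20 mm high, gripped round its rim; a moulded bar on its top, 16 mm long, from near the centre to one side of the rim, shows how far it has turned. Dragged by the cap, the jar tips; pushed low on its body from behind, it slides
- cap_c (a joint): turn of the cap of jar_c, rad, from an arbitrary mark; all start at 0 to 0.12. Grows as the cap is screwed down (clockwise from above) to its hard stop: a good cap stops at 0.35, the loose one only at 1.15. Which is loose cannot be seen, only found by turning. Turns with 0.06 N m of friction, stays where it is left
- cork_dish: bystander: round cork disc 106 mm across with a shallow glass dish on it, 19 mm high; origin at the centre of its underside
- ring_cone: bystander: white ring cone, 46 mm across, 100 mm high, standing in the dish; origin at the centre of its underside
- doming_block: bystander: steel cube of 42 mm with round hollows; origin at the centre of its underside
- bead_jar: bystander: small round jar with a grey lid, 49 mm across, 57 mm high; not one of the three square jars; origin at the centre of its underside
- brass_scrap: bystander: bent piece of sheet brass, 42 x 50 x 19 mm; origin at the centre of its underside
- tweezers: bystander: steel tweezers lying flat, 126 mm long, 7 mm high; origin at the centre of the underside
- pencil: bystander: green pencil, 123 mm long, 7 mm thick; origin at the centre of the underside
- bench_brush: bystander: wooden bench brush lying on its side behind the rack, 186 mm long, 40 mm wide, 18 mm high; origin at the centre of the underside
Things that resemble listed ones, but are neither listed nor needed, are in the scene too. Leave any pink or yellow look-alike of the part that bears jar_c_mid alone. Leave any purple look-alike of the part that bears jar_a_mid alone.

How it is judged:
By the outcome, as a careful person would: the job done as asked, in the order asked, and still so for the second after the job is handed in, with the robot touching nothing.
It also fails if it takes over 58 s, if anything falls off the work surface, if the arm or the gripper's body presses on something with over 40 N, if the wrist force passes 120 N, or if a joint passes its speed limit or range.

### The arm

A 6-joint arm with a two-finger parallel gripper is mounted at the origin on a cart in front of the work surface, level with it; the furniture and walls round the work are solid. World frame = base frame: x ahead of the robot, y to its left, z up, the work surface at z = 0. Lengths are in mm, angles in rad, forces in N, time in s.
With the tool pointing down it reaches from about 300 to 950 mm from the base axis. Payload 3.1 kg.
Tool frame: the origin (TCP) lies midway between the tips of the shut fingers; the grasp point (between the pads) lies r.grip_point_offset behind it (r.grip_point_offset is the distance from the TCP to the grasp point, in mm); y points along the fingers, x is the direction in which the jaws open and shut, and the axes are right-handed (so a half turn about y gives the same grasp; the last joint's range is limited). The gripper opens to 85 mm and grips with 20 to 120 N. Pads are 22 mm wide; open, the fingers measure 114 mm over their backs; the gripper's body (76 mm by 85 mm) begins 54 mm behind the grasp point. The pads swing forward as they close: fully open they stand 13 mm farther back than shut.
Start: joints at [-1.405, 0.308, 1.634, -0, 1.2, -0.07], TCP at [145.985, -607.717, 231.272] pointing down, gripper open.
Joint ranges: [-3.06, 3.06], [-0.79, 1.96], [0.05, 2.63], [-1.19, 4.34], [0.05, 2.64], [-2.94, 2.94]. Speed limits (rad/s): [2.79, 2.79, 3.14, 3.14, 3.14, 3.14].

### API

Orientations are given as a unit quaternion [w, x, y, z].
In Python, from rig import monitor, eyes, r gives the robot as it stands. The module is installed in compiled form; this text tells all that it offers.
- The arm moves only by the tool arm_command, never from a script. Its argument "rows" is text: rows parted by semicolons, each of 5 numbers parted by spaces: the shift along the tool's x, y, z in mm, then the turn about the tool's y in rad, then the finger opening in mm, from 0 to 85.4. In form: x y z yaw jaw; .... A call has 1 to 20 rows; each row is the pose to reach, as a shift and turn from the pose commanded when the call began, along the tool's axes at that moment; what a row does not reach only later rows make up. A row lasts 1/12 s, in which the tool goes at most 41.7 mm and 7.16 degrees, less where a joint would pass 70% of its speed; a pose out of reach is approached as far as the arm can. A call with a gripper value outside its range is refused whole. The fingers move at their own pace and stop on an object; "force" is the grip in N (left out, the last holds). Time passes only in rows, so rows that repeat a pose let the fingers close. It gives the time, the measured TCP pose, the force and the opening at its end, in the units of the state.
- monitor.get_state(): the state, without advancing time (a new reading comes with each control period).
- eyes.grab_frame(name): name is "side" or "top"; returns the picture (400x640x3 uint8, red, green, blue); there is no depth.
- eyes.calibration(name): a dict with "K" (3x3 intrinsics, pixels), "origin" and "rotation" of the camera in the world. Camera axes: x right, y up, looking along -z (the intrinsics and any distortion apply to the point x, -y, -z); pixel columns grow to the right and rows downward; lengths in mm; the calibration is good to about 2 mm. A picture is of the moment at which its call begins. calibration takes no time and is no camera call.
- r.finish_job(): hands the job in, once; it reports no verdict.
The state is a dict: "time_s": time; "q": joint angles; "qvel": joint speeds; "effort": joint torques, N m; "eef_pos": TCP position; "ee_rot": TCP orientation; "wrist_force": force on the tool from outside, world axes, zero at the start; "torque": the same for the moment, N m; "gripper_width": finger opening in mm.
Only numpy, scipy, OpenCV 4.12 (cv2) and the standard library are available. Lean on these libraries where they do the work, as an engineer would, in place of code of your own. Each camera call takes 0.05 s, during which the arm holds its last target.

## Working session

There is one attempt and no reset: what is moved stays moved. The work goes in short steps, Python scripts to look and compute and a tool call to move; the robot and the scene stay as the last step left them, time stands still between calls to the robot, and variables do not carry over. Pictures are saved under pics/ and viewed, and the job is handed in when it is done.

Besides the shell and the picture viewer there is one more tool, called after "Request:" in YAML: its name, and indented under it one key for each argument. arm_command: Moves the arm, as the interface text tells. Its arguments: {"type":"object","properties":{"rows":{"type":"string"},"force":{"type":"number"}},"required":["rows"]}

```bash
mkdir -p pics
python3 - <<'E'
from rig import monitor, eyes, r
import cv2,numpy as np
s=monitor.get_state();print(s, r.grip_point_offset)
for n in("side","top"):
    im=eyes.grab_frame(n);cv2.imwrite(f"pics/{n}0.png",im[:,:,::-1]);c=eyes.calibration(n);print(n,c)
E
```

```text
{'time_s': 0.0, 'q': array([-1.40470746e+00,  3.08970903e-01,  1.63517176e+00,  1.30100110e-05,
        1.19969396e+00, -6.96921988e-02]), 'qvel': array([ 0.00077499,  0.00114572, -0.00129764, -0.0012961 ,  0.00085209,
       -0.00141506]), 'effort': array([-4.83763677e-05, -4.15251017e+01, -2.76661956e+01,  3.06657637e-05,
        1.00946552e-02,  1.39359361e-06]), 'eef_pos': array([ 145.84961769, -606.9132271 ,  230.07534793]), 'ee_rot': array([ 0.5558734 , -0.55480043,  0.43830619, -0.4371372 ]), 'wrist_force': array([-1.28326104, -0.09082267, -0.39813647]), 'torque': array([-0.05425683,  0.0183816 ,  0.01169529]), 'gripper_width': 85.55555287553582} 18.700000000000003
side {'K': array([[459.34730148,   0.        , 319.93977028],
       [  0.        , 459.34730148, 199.10569034],
       [  0.        ,   0.        ,   1.        ]]), 'origin': array([598.05469433, 959.74298326, 903.54368739]), 'rotation': array([-0.0040102 ,  0.00341574,  0.40523418,  0.91419774])}
top {'K': array([[478.40298956,   0.        , 320.18146579],
       [  0.        , 478.40298956, 194.98700199],
       [  0.        ,   0.        ,   1.        ]]), 'origin': array([ 445.79725751,   42.00036294, 1241.86725199]), 'rotation': array([ 0.71505504,  0.04909645, -0.05208645, -0.69539401])}
```

View pics/side0.png

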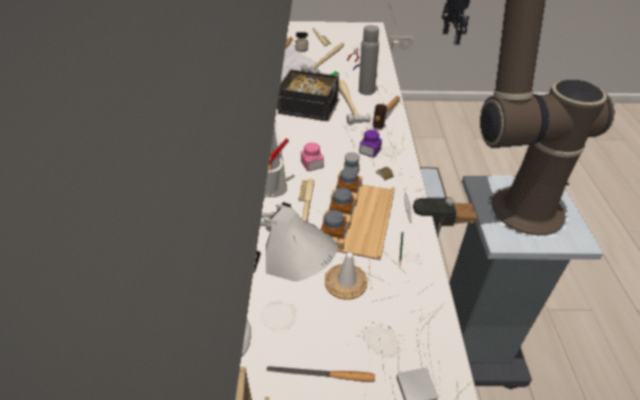

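View pics/top0.png

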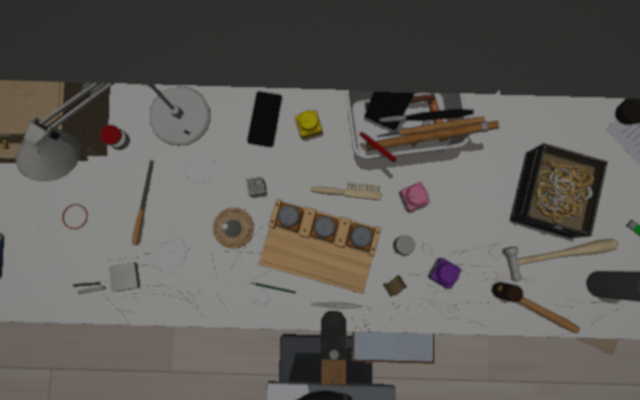

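```bash
cat > h.py <<'E'
import numpy as np,cv2
from scipy.spatial.transform import Rotation as R
from rig import monitor, eyes, r
def cam(n):
    c=eyes.calibration(n);q=c["rotation"];return c["K"],c["origin"],R.from_quat([q[1],q[2],q[3],q[0]]).as_matrix()
def ray(n,u,v):
    K,o,M=cam(n);d=np.linalg.inv(K)@[u,v,1];return o,M@np.array([d[0],-d[1],-d[2]])
def plane(n,u,v,z):
    o,d=ray(n,u,v);return o+d*(z-o[2])/d[2]
def tri(a,b):
    A=np.zeros((3,3));y=np.zeros(3);L=[]
    for n,(u,v) in(("top",a),("side",b)):
        o,d=ray(n,u,v);d=d/np.linalg.norm(d);P=np.eye(3)-np.outer(d,d);A+=P;y+=P@o;L.append((o,P))
    p=np.linalg.solve(A,y);return p,[np.linalg.norm(P@(p-o)) for o,P in L]
def proj(n,p):
    K,o,M=cam(n);c=M.T@(np.asarray(p,float)-o);c=K@[c[0],-c[1],-c[2]];return c[:2]/c[2]
def crop(n,im,u0,v0,u1,v1,k,name):
    c=cv2.resize(im[v0:v1,u0:u1,::-1],None,fx=k,fy=k,interpolation=cv2.INTER_CUBIC);cv2.imwrite(f"pics/{name}.png",c)
E
python3 - <<'E'
from h import *
t=cv2.imread("pics/top0.png")[:,:,::-1];s=cv2.imread("pics/side0.png")[:,:,::-1]
crop("top",t,240,180,400,300,5,"tc0");crop("side",s,260,130,400,290,3.7,"sc0")
E
```

```text
(no output)
```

View pics/tc0.png

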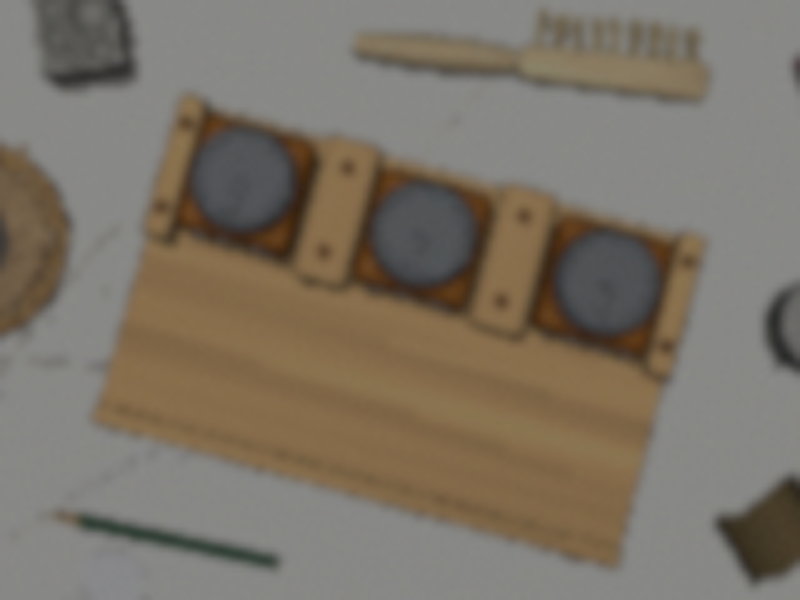

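View pics/sc0.png

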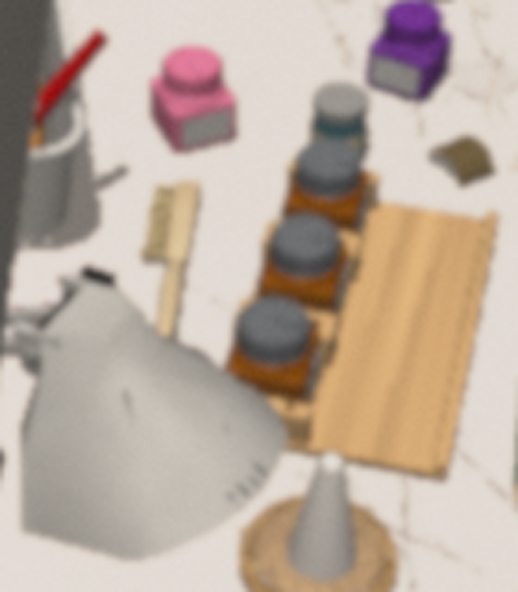

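Run:
```python
from h import *
t=cv2.imread("pics/top0.png");s=cv2.imread("pics/side0.png")
def caps(im,x0,y0,x1,y1):
    h=cv2.cvtColor(im,cv2.COLOR_BGR2HSV).astype(int)
    b,g,rr=[im[:,:,i].astype(int) for i in range(3)]
    m=((b-rr>-2)&(im.max(2)<125)).astype(np.uint8);z=np.zeros_like(m);z[y0:y1,x0:x1]=m[y0:y1,x0:x1]
    z=cv2.morphologyEx(z,cv2.MORPH_OPEN,np.ones((3,3),np.uint8))
    n,l,st,c=cv2.connectedComponentsWithStats(z)
    out=[]
    for i in range(1,n):
        if st[i][4]>40:
            print(st[i],c[i]);out.append(i)
    return z
print('top');a=caps(t,265,195,385,255);print('side');b=caps(s,318,160,365,240)
cv2.imwrite('pics/ma.png',cv2.resize(a[180:300,240:400]*255,None,fx=4,fy=4));cv2.imwrite('pics/mb.png',cv2.resize(b[130:290,260:400]*255,None,fx=3,fy=3))
print(t[216,289],t[205,289],s[218,334],s[230,334])
```

```text
top
[279 207  19  19 286] [288.16433566 215.63986014]
[315 217  19  20 291] [324.21649485 226.47766323]
[352 227  19  19 292] [360.99315068 236.06164384]
side
[342 162  16  20 225] [349.19555556 171.55555556]
[335 190  15  13 170] [341.94117647 195.97058824]
[326 212  16  15 203] [333.48275862 218.90147783]
[83 80 78] [60 69 79] [111 110 108] [ 34  75 127]
```

Run:
```python
from h import *
T=[(288.4,215.7),(324.6,226.5),(361.3,236.3)];S=[(333.9,219.2),(342.2,195.9),(348.9,175.2)]
for a,b in zip(T,S):
    print(tri(a,b), plane("top",*a,77), plane("side",*b,72))
# board corners on z=10 (front), post tops z=40
for uv,z in (((240+97/5,180+418/5),19),((240+618/5,180+565/5),19)): print('front',plane("top",*uv,z))
for uv in ((240+190/5,180+97/5),(240+703/5,180+237/5),(240+160/5,180+240/5),(240+660/5,180+378/5)): print('top walls',plane("top",*uv,40))
for n,p in(('brass',(395,286)),('bead',(404,245)),('cone',(233,228)),('brushL',(312,190)),('brushR',(380,192)),('lamp',(50,148)),('bin',(360,155)),('dom',(257,187))): print(n,plane("top",*p,20))
# lamp tip side
print(plane("side",336,250,250),plane("side",336,250,350))
```

```text
(array([559.58044289, 116.26901394,  69.96825871]), [np.float64(1.6255645424036531), np.float64(1.6255645424037717)]) [560.50650572 115.61497069  77.        ] [558.08073125 118.68857674  72.        ]
(array([535.41594396,  26.63260239,  70.78425069]), [np.float64(1.6485860188611314), np.float64(1.6485860188610424)]) [536.56926422  26.48559189  77.        ] [533.89221112  28.36783304  72.        ]
(array([513.66256619, -63.66120719,  70.11347826]), [np.float64(1.9871177760167804), np.float64(1.987117776016946)]) [515.22252361 -63.33296882  77.        ] [511.91084888 -60.88932864  72.        ]
front [442.64052518 188.0572885   19.        ]
front [376.82925696 -76.50514158  19.        ]
top walls [604.84848713 145.81069266  40.        ]
top walls [ 541.1194442  -114.90060713   40.        ]
top walls [531.99550311 157.96791471  40.        ]
top walls [470.12986732 -94.10179101  40.        ]
brass [ 396.29286025 -155.11489692   20.        ]
bead [ 499.54645815 -177.50949047   20.        ]
cone [530.65550465 259.33436339  20.        ]
brushL [634.46827577  60.7408075   20.        ]
brushR [ 634.2291516 -115.0989407   20.       ]
lamp [725.86314501 747.05953344  20.        ]
bin [730.53915525 -61.87388383  20.        ]
dom [638.27520051 203.05702422  20.        ]
[564.15400381 381.32550556 250.        ] [569.34121489 469.83029704 350.        ]
```

Run:
```python
from h import *
print(tri((333,320),(418,208)),tri((333,365),(465,212)), proj("top",[0,0,0]))
for p in [(560,-600),(145,-607)]: print(proj("top",[p[0],p[1],230]))
s=monitor.get_state();q=s['ee_rot'];M=R.from_quat([q[1],q[2],q[3],q[0]]).as_matrix();print(M.round(3))
T=[(559.8,116.3),(535.5,26.9),(513.9,-63.5)]
ex=np.array([np.cos(-.2475),np.sin(-.2475),0])
for zz in (300,500,700): print(zz,plane("top",320,88,zz),plane("side",270,200,zz))
tx=M[:,0];print('tool x ang',np.arctan2(tx[1],tx[0]))
```

```text
(array([309.35378208,  -2.42298513,   0.64784541]), [np.float64(2.63233353703588), np.float64(2.6323335370358656)]) (array([184.66141543,  -2.52428991, -12.68022311]), [np.float64(10.30428910332287), np.float64(10.30428910332286)]) [329.23103468 449.21148921]
[619.92369964 218.15325378]
[636.23322592 424.29301933]
[[ 0.234 -0.     0.972]
 [-0.972  0.002  0.234]
 [-0.002 -1.     0.   ]]
300 [803.74140337  46.3470865  300.        ] [692.70059461 297.87942427 300.        ]
500 [727.73405837  45.42408518 500.        ] [661.33719797 517.20524039 500.        ]
700 [651.72671336  44.50108387 700.        ] [629.97380133 736.5310565  700.        ]
tool x ang -1.3349634835569189
```

```bash
cat >> h.py <<'E'
def go(x,y,z,ang,cmd=None):
    s=monitor.get_state();q=s['ee_rot'];M=R.from_quat([q[1],q[2],q[3],q[0]]).as_matrix()
    a=np.arctan2(M[1,0],M[0,0]);d=M.T@(np.array([x,y,z])-s['eef_pos'])
    print('pos',s['eef_pos'].round(1),'ang',a.round(3),'tilt',M[2,1].round(4),'shift',d.round(1),'yaw',round(a-ang,3),'q6',s['q'][5].round(2),'F',s['wrist_force'].round(1),'T',s['torque'].round(2),'t',s['time_s'],'w',s['gripper_width'])
E
python3 -c "
from h import *
go(513.9,-63.5,150,0.35)"
```

```text
pos [ 145.9 -607.   230.2] ang -1.335 tilt -1.0 shift [-442.3   81.2  484.8] yaw -1.685 q6 -0.07 F [0.2 0.8 0.8] T [-0.  0. -0.] t 0.1 w 85.46000372481194
```

Request:
arm_command:
  rows: "-442 80 485 -1.685 85;-442 80 485 -1.685 85;-442 80 485 -1.685 85;-442 80 485 -1.685 85;-442 80 485 -1.685 85;-442 80 485 -1.685 85;-442 80 485 -1.685 85;-442 80 485 -1.685 85;-442 80 485 -1.685 85;-442 80 485 -1.685 85;-442 80 485 -1.685 85;-442 80 485 -1.685 85;-442 80 485 -1.685 85;-442 80 485 -1.685 85;-442 80 485 -1.685 85;-442 80 485 -1.685 85;-442 80 485 -1.685 85;-442 80 485 -1.685 85;-442 80 485 -1.685 85;-442 80 485 -1.685 85"
  force: 25

```text
time_s: 1.77
eef_pos: [513.4, -65.6, 151.0]
ee_rot: [-0.696, 0.696, 0.122, -0.123]
wrist_force: [0.7, -0.6, -0.7]
gripper_width: 85.3
```

```bash
python3 -c "
from h import *
go(513.9,-63.5,58,0.35)
t=eyes.grab_frame('top');s=eyes.grab_frame('side')
crop('top',t,240,160,400,280,5,'tc1');crop('side',s,300,100,440,240,4,'sc1')"
```

```text
pos [513.4 -65.6 151. ] ang 0.349 tilt -1.0 shift [ 1.3 93.   1.8] yaw -0.001 q6 -0.56 F [ 0.7 -0.6 -0.7] T [ 0.02 -0.   -0.03] t 1.7667 w 85.25222001146741
```

View pics/tc1.png

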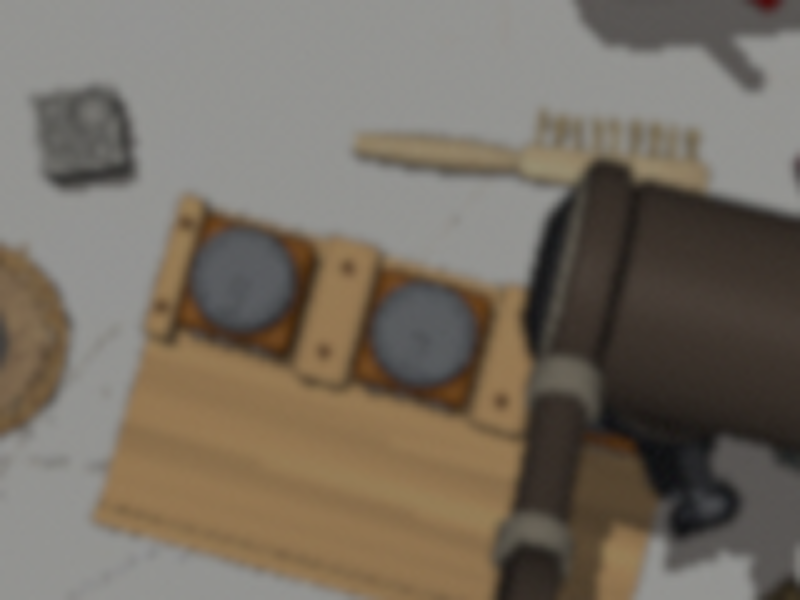

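View pics/sc1.png

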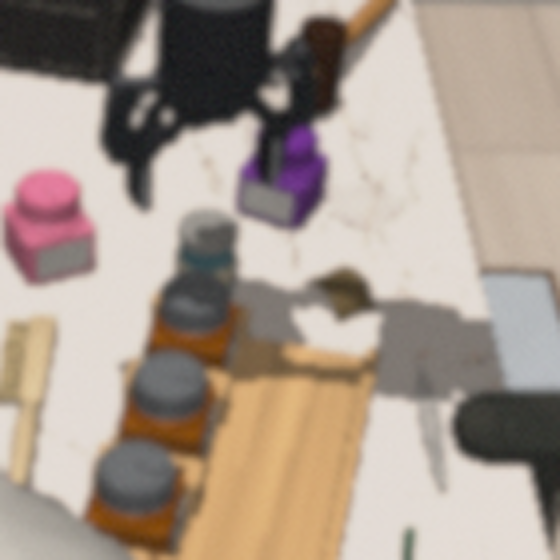

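```bash
python3 -c "
from h import *
a=np.array([np.cos(.35),np.sin(.35),0])
c=np.array([513.4,-65.6,164])
print(proj('side',c),proj('side',c+45*a),proj('side',c-45*a))"
```

```text
[350.0263741  148.01286084] [334.68509971 151.20389885] [365.08796874 144.87999718]
```

Request:
arm_command:
  rows: "1 30 2 0 85;1 60 2 0 85;1 80 2 0 85;1 93 2 0 85;1 93 2 0 85;1 93 2 0 85;1 93 2 0 48;1 93 2 0 48;1 93 2 0 48;1 93 2 0 48;1 93 2 0 48;1 93 2 0 48;1 93 2 0 48;1 93 2 0 48"
  force: 30

```text
time_s: 3.03
eef_pos: [515.7, -62.9, 60.0]
ee_rot: [-0.696, 0.697, 0.124, -0.122]
wrist_force: [-1.9, -0.9, 6.4]
gripper_width: 50.5
```

```bash
python3 -c "
from h import *
go(513.9,-63.5,58,0.35)
s=eyes.grab_frame('side')
crop('side',s,300,120,400,220,5,'sc2')"
```

```text
pos [515.7 -62.9  60. ] ang 0.35 tilt -1.0 shift [-1.9  2.   0.1] yaw 0.0 q6 -0.55 F [-1.9 -0.9  6.4] T [-0.24  0.29 -0.09] t 3.0333 w 50.52057793393817
```

View pics/sc2.png

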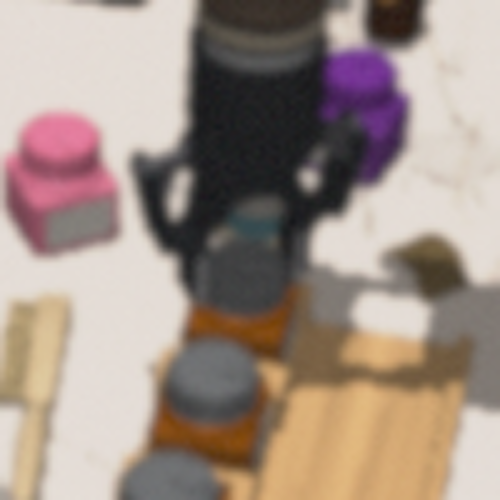

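Request:
arm_command:
  rows: "0 0 0 0.04 48;0 0 0 0.08 48;0 0 0 0.12 48;0 0 0 0.16 48;0 0 0 0.2 48;0 0 0 0.2 48"

```text
time_s: 3.58
eef_pos: [515.5, -63.0, 60.0]
ee_rot: [-0.705, 0.706, 0.053, -0.052]
wrist_force: [-1.1, -1.3, 6.1]
gripper_width: 50.8
```

```bash
python3 -c "
from h import *
go(513.9,-63.5,58,0.35)"
```

```text
pos [515.5 -63.   60. ] ang 0.149 tilt -1.0 shift [-1.7  2.  -0.3] yaw -0.201 q6 -0.35 F [-1.1 -1.3  6.1] T [-0.22  0.38 -0.03] t 3.5833 w 50.79448181919354
```

Request:
arm_command:
  rows: "0 0 0 0.04 48;0 0 0 0.08 48;0 0 0 0.1 48;0 0 0 0.1 48"

```text
time_s: 3.92
eef_pos: [515.4, -63.0, 60.0]
ee_rot: [-0.706, 0.707, 0.018, -0.017]
wrist_force: [-2.1, -1.7, 7.2]
gripper_width: 50.7
```

```bash
python3 -c "
from h import *
go(513.9,-63.5,58,0.35)"
```

```text
pos [515.4 -63.   60. ] ang 0.05 tilt -1.0 shift [-1.6  2.  -0.4] yaw -0.3 q6 -0.25 F [-2.1 -1.7  7.2] T [-0.24  0.41 -0.03] t 3.9167 w 50.6856678690065
```

Request:
arm_command:
  rows: "0 0 0 0.03 48;0 0 0 0.06 48;0 0 0 0.06 48"

```text
time_s: 4.17
eef_pos: [515.6, -62.9, 60.0]
ee_rot: [-0.707, 0.707, -0.003, 0.004]
wrist_force: [-0.9, -1.1, 6.6]
gripper_width: 50.5
```

```bash
python3 -c "
from h import *
go(513.9,-63.5,58,0.35)"
```

```text
pos [515.6 -62.9  60. ] ang -0.01 tilt -1.0 shift [-1.7  2.  -0.6] yaw -0.36 q6 -0.19 F [-0.9 -1.1  6.6] T [-0.14  0.37 -0.02] t 4.1667 w 50.481240872179306
```

Request:
arm_command:
  rows: "0 0 0 0.03 48;0 0 0 0.06 48;0 0 0 0.06 48"

```text
time_s: 4.42
eef_pos: [515.8, -62.8, 60.0]
ee_rot: [-0.706, 0.707, -0.023, 0.025]
wrist_force: [-2.0, 0.7, 5.4]
gripper_width: 50.3
```

```bash
python3 -c "
from h import *
go(513.9,-63.5,58,0.35)"
```

```text
pos [515.8 -62.8  60. ] ang -0.068 tilt -1.0 shift [-1.9  2.  -0.8] yaw -0.418 q6 -0.14 F [-2.   0.7  5.4] T [-0.08  0.24  0.45] t 4.4167 w 50.29564239939233
```

Request:
arm_command:
  rows: "0 0 0 0.03 48;0 0 0 0.06 48;0 0 0 0.06 48"

```text
time_s: 4.67
eef_pos: [515.7, -63.4, 59.9]
ee_rot: [-0.705, 0.707, -0.043, 0.045]
wrist_force: [-0.8, -1.4, 5.3]
gripper_width: 50.9
```

```bash
python3 -c "
from h import *
go(513.9,-63.5,58,0.35)
s=eyes.grab_frame('side')
crop('side',s,300,120,400,220,5,'sc3')"
```

```text
pos [515.7 -63.4  59.9] ang -0.125 tilt -1.0 shift [-1.8  1.9 -0.3] yaw -0.475 q6 -0.08 F [-0.8 -1.4  5.3] T [-0.37  0.28  0.98] t 4.6667 w 50.92050314012594
```

View pics/sc3.png

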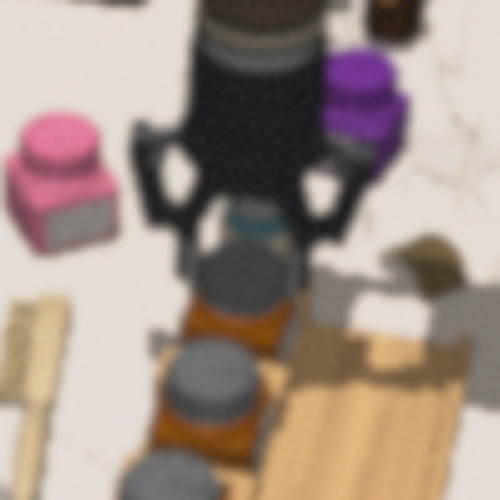

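Request:
arm_command:
  rows: "0 0 0 0 85;0 0 0 0 85;0 0 0 0 85;0 0 0 0 85;0 0 0 0 85;0 -30 0 0 85;0 -60 0 0 85;0 -75 0 0 85;0 -75 0 0 85"

```text
time_s: 5.47
eef_pos: [518.0, -63.1, 137.3]
ee_rot: [-0.705, 0.706, -0.043, 0.049]
wrist_force: [0.8, 0.1, 0.4]
gripper_width: 84.9
```

```bash
python3 -c "
from h import *
go(536,26.9,135,0.35)"
```

```text
pos [518.  -63.1 137.3] ang -0.13 tilt -1.0 shift [ 6.2  2.3 91.5] yaw -0.48 q6 -0.07 F [0.8 0.1 0.4] T [ 0.01 -0.04 -0.02] t 5.4667 w 84.85229149452492
```

Request:
arm_command:
  rows: "6 0 40 -0.12 85;6 0 80 -0.24 85;6 0 91 -0.36 85;6 0 91 -0.48 85;6 0 91 -0.48 85;6 0 91 -0.48 85;6 0 91 -0.48 85"

```text
time_s: 6.05
eef_pos: [531.6, 26.7, 132.4]
ee_rot: [0.697, -0.696, -0.121, 0.123]
wrist_force: [0.4, -0.3, -0.3]
gripper_width: 84.8
```

```bash
python3 -c "
from h import *
go(536,26.9,59,0.35)"
```

```text
pos [531.6  26.7 132.4] ang 0.347 tilt -1.0 shift [ 4.3 73.4 -1.3] yaw -0.003 q6 -0.38 F [ 0.4 -0.3 -0.3] T [-0.01  0.03  0.  ] t 6.05 w 84.79990213619881
```

Request:
arm_command:
  rows: "3 30 -1 0 85;3 60 -1 0 85;3 73 -1 0 85;3 73 -1 0 85;3 73 -1 0 85;3 73 -1 0 48;3 73 -1 0 48;3 73 -1 0 48;3 73 -1 0 48;3 73 -1 0 48;3 73 -1 0 48;3 73 -1 0 48"

```text
time_s: 7.05
eef_pos: [536.8, 26.9, 62.2]
ee_rot: [-0.696, 0.697, 0.124, -0.122]
wrist_force: [-1.7, -0.4, 4.7]
gripper_width: 50.6
```

```bash
python3 -c "
from h import *
go(536,26.9,59,0.35)"
```

```text
pos [536.8  26.9  62.2] ang 0.35 tilt -1.0 shift [-0.8  3.2  0.3] yaw -0.0 q6 -0.38 F [-1.7 -0.4  4.7] T [-0.13  0.24 -0.08] t 7.05 w 50.59986933534451
```

Request:
arm_command:
  rows: "0 0 0 0.04 48;0 0 0 0.08 48;0 0 0 0.12 48;0 0 0 0.16 48;0 0 0 0.2 48;0 0 0 0.24 48;0 0 0 0.28 48;0 0 0 0.3 48;0 0 0 0.3 48"

```text
time_s: 7.8
eef_pos: [536.8, 26.9, 62.2]
ee_rot: [-0.707, 0.707, 0.019, -0.017]
wrist_force: [-1.1, -1.0, 6.5]
gripper_width: 50.7
```

```bash
python3 -c "
from h import *
go(536,26.9,59,0.35)"
```

```text
pos [536.8  26.9  62.2] ang 0.05 tilt -1.0 shift [-0.8  3.2  0. ] yaw -0.3 q6 -0.08 F [-1.1 -1.   6.5] T [-0.07  0.25  0.17] t 7.8 w 50.73945567276863
```

Request:
arm_command:
  rows: "0 0 0 0.04 48;0 0 0 0.08 48;0 0 0 0.12 48;0 0 0 0.12 48"

```text
time_s: 8.13
eef_pos: [536.2, 25.9, 62.0]
ee_rot: [-0.706, 0.708, -0.023, 0.024]
wrist_force: [-2.5, -3.9, 7.0]
gripper_width: 50.5
```

```bash
python3 -c "
from h import *
go(536,26.9,59,0.35)"
```

```text
pos [536.2  25.9  62. ] ang -0.066 tilt -1.0 shift [-0.3  3.   1. ] yaw -0.416 q6 0.04 F [-2.5 -3.9  7. ] T [-0.6   0.42  0.69] t 8.1333 w 50.51050679563493
```

Request:
arm_command:
  rows: "0 0 0 0.03 48;0 0 0 0.06 48;0 0 0 0.06 48"

```text
time_s: 8.38
eef_pos: [536.2, 26.7, 61.9]
ee_rot: [-0.705, 0.706, -0.044, 0.045]
wrist_force: [-1.7, -0.7, 5.9]
gripper_width: 50.5
```

```bash
python3 -c "
from h import *
go(536,26.9,59,0.35)"
```

```text
pos [536.2  26.7  61.9] ang -0.126 tilt -1.0 shift [-0.2  2.9  0.2] yaw -0.476 q6 0.1 F [-1.7 -0.7  5.9] T [-0.08  0.27  0.81] t 8.3833 w 50.54762343865412
```

Request:
arm_command:
  rows: "0 0 0 0 85;0 0 0 0 85;0 0 0 0 85;0 0 0 0 85;0 0 0 0 85;0 -30 0 0 85;0 -60 0 0 85;0 -75 0 0 85;0 -75 0 0 85;0 -75 0 0 85"

```text
time_s: 9.22
eef_pos: [536.3, 27.1, 136.1]
ee_rot: [0.706, -0.706, 0.045, -0.047]
wrist_force: [-0.6, 0.3, -1.4]
gripper_width: 84.9
```

```bash
python3 -c "
from h import *
go(559.8,116.5,135,0.35)"
```

```text
pos [536.3  27.1 136.1] ang -0.13 tilt -1.0 shift [11.7  1.2 91.7] yaw -0.48 q6 0.1 F [-0.6  0.3 -1.4] T [-0.04  0.   -0.04] t 9.2167 w 84.92656611400598
```

Request:
arm_command:
  rows: "12 0 40 -0.12 85;12 0 80 -0.24 85;12 0 92 -0.36 85;12 0 92 -0.48 85;12 0 92 -0.48 85;12 0 92 -0.48 85;12 0 92 -0.48 85"

```text
time_s: 9.8
eef_pos: [558.2, 116.3, 133.8]
ee_rot: [0.696, -0.696, -0.121, 0.123]
wrist_force: [0.4, -0.3, 0.6]
gripper_width: 85.0
```

```bash
python3 -c "
from h import *
go(559.8,116.5,59,0.35)"
```

```text
pos [558.2 116.3 133.8] ang 0.347 tilt -1.0 shift [ 1.8 74.8 -0.4] yaw -0.003 q6 -0.22 F [ 0.4 -0.3  0.6] T [ 0.06 -0.02  0.02] t 9.8 w 84.99456120898914
```

Request:
arm_command:
  rows: "2 30 0 0 85;2 60 0 0 85;2 75 0 0 85;2 75 0 0 85;2 75 0 0 85;2 75 0 0 48;2 75 0 0 48;2 75 0 0 48;2 75 0 0 48;2 75 0 0 48;2 75 0 0 48;2 75 0 0 48"

```text
time_s: 10.8
eef_pos: [562.3, 117.4, 62.3]
ee_rot: [-0.696, 0.696, 0.124, -0.122]
wrist_force: [-1.4, -1.5, 5.5]
gripper_width: 50.6
```

Request:
arm_command:
  rows: "0 0 0 0.05 48;0 0 0 0.1 48;0 0 0 0.15 48;0 0 0 0.2 48;0 0 0 0.25 48;0 0 0 0.3 48;0 0 0 0.35 48;0 0 0 0.4 48;0 0 0 0.45 48;0 0 0 0.5 48;0 0 0 0.5 48"

```text
time_s: 11.72
eef_pos: [562.2, 117.4, 62.3]
ee_rot: [-0.705, 0.705, -0.053, 0.054]
wrist_force: [-2.6, -1.6, 6.5]
gripper_width: 50.4
```

```bash
python3 -c "
from h import *
go(559.8,116.5,59,0.35)"
```

```text
pos [562.2 117.4  62.3] ang -0.152 tilt -1.0 shift [-2.2  3.3 -1.3] yaw -0.502 q6 0.28 F [-2.6 -1.6  6.5] T [-0.21  0.37 -0.12] t 11.7167 w 50.41262905402422
```

Request:
arm_command:
  rows: "0 0 0 0.05 48;0 0 0 0.1 48;0 0 0 0.15 48;0 0 0 0.2 48;0 0 0 0.25 48;0 0 0 0.3 48;0 0 0 0.35 48;0 0 0 0.4 48;0 0 0 0.45 48;0 0 0 0.5 48;0 0 0 0.5 48"

```text
time_s: 12.63
eef_pos: [562.1, 117.5, 62.3]
ee_rot: [0.67, -0.67, 0.226, -0.227]
wrist_force: [-1.7, -1.1, 7.1]
gripper_width: 50.6
```

```bash
python3 -c "
from h import *
go(559.8,116.5,59,0.35)"
```

```text
pos [562.1 117.5  62.3] ang -0.652 tilt -1.0 shift [-1.2  3.3 -2.2] yaw -1.002 q6 0.78 F [-1.7 -1.1  7.1] T [-0.2   0.35 -0.09] t 12.6333 w 50.56528105392226
```

No stop yet, so this is the loose one. I'll go on to its stop.

Request:
arm_command:
  rows: "0 0 0 0.04 48;0 0 0 0.08 48;0 0 0 0.12 48;0 0 0 0.15 48;0 0 0 0.15 48"

```text
time_s: 13.05
eef_pos: [561.5, 116.8, 62.3]
ee_rot: [-0.651, 0.652, -0.274, 0.275]
wrist_force: [-2.7, -3.1, 7.8]
gripper_width: 50.5
```

```bash
python3 -c "
from h import *
go(559.8,116.5,59,0.35)"
```

```text
pos [561.5 116.8  62.3] ang -0.798 tilt -1.0 shift [-1.   3.3 -1.4] yaw -1.148 q6 0.93 F [-2.7 -3.1  7.8] T [-0.46  0.6   0.35] t 13.05 w 50.505193013559605
```

Request:
arm_command:
  rows: "0 0 0 0.03 48;0 0 0 0.06 48;0 0 0 0.08 48;0 0 0 0.08 48"

```text
time_s: 13.38
eef_pos: [561.9, 117.1, 62.2]
ee_rot: [-0.64, 0.641, -0.299, 0.301]
wrist_force: [-2.7, -1.2, 6.2]
gripper_width: 50.6
```

```bash
python3 -c "
from h import *
go(559.8,116.5,59,0.35)"
```

```text
pos [561.9 117.1  62.2] ang -0.876 tilt -1.0 shift [-0.9  3.2 -2. ] yaw -1.226 q6 1.01 F [-2.7 -1.2  6.2] T [-0.25  0.29  0.93] t 13.3833 w 50.64952451888381
```

Request:
arm_command:
  rows: "0 0 0 0 85;0 0 0 0 85;0 0 0 0 85;0 0 0 0 85;0 0 0 0 85;0 -30 0 0 85;0 -60 0 0 85;0 -100 0 0 85;0 -110 0 0 85;0 -110 0 0 85"

```text
time_s: 14.22
eef_pos: [564.8, 118.0, 175.0]
ee_rot: [0.642, -0.638, 0.298, -0.304]
wrist_force: [0.4, 0.8, 0.2]
gripper_width: 85.0
```

```bash
python3 -c "
from h import *
go(400,-80,200,-1.818)"
```

```text
pos [564.8 118.  175. ] ang -0.88 tilt -1.0 shift [  47.7  -26.8 -252.9] yaw 0.938 q6 1.01 F [0.4 0.8 0.2] T [-0.02 -0.02 -0.02] t 14.2167 w 85.01483537358658
```

Request:
arm_command:
  rows: "48 -25 -253 0.938 85;48 -25 -253 0.938 60;48 -25 -253 0.938 40;48 -25 -253 0.938 12;48 -25 -253 0.938 12;48 -25 -253 0.938 12;48 -25 -253 0.938 12;48 -25 -253 0.938 12;48 -25 -253 0.938 12;48 -25 -253 0.938 12"

```text
time_s: 15.05
eef_pos: [395.8, -80.6, 194.0]
ee_rot: [0.434, -0.435, 0.558, -0.557]
wrist_force: [1.4, 0.3, -0.5]
gripper_width: 11.9
```

```bash
python3 -c "
from h import *
go(400,-80,200,-1.818)
t=eyes.grab_frame('top');s=eyes.grab_frame('side')
cv2.imwrite('pics/top2f.png',t[:,:,::-1])
crop('top',t,265,190,395,260,6,'tc2');crop('side',s,300,100,440,240,4,'sc4')"
```

```text
pos [395.8 -80.6 194. ] ang -1.817 tilt -1.0 shift [-1.6 -6.   3.9] yaw 0.001 q6 1.51 F [ 1.4  0.3 -0.5] T [0.04 0.02 0.  ] t 15.05 w 11.908615953821277
```

View pics/tc2.png

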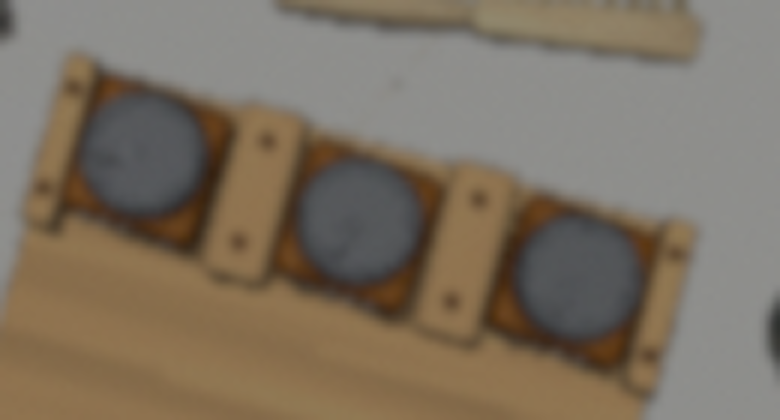

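View pics/sc4.png

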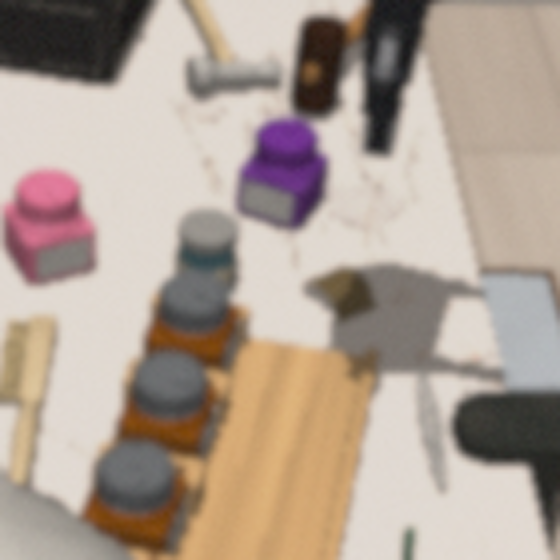

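Run:
```python
import cv2,numpy as np
a=cv2.imread('pics/top0.png',0);b=cv2.imread('pics/top2f.png',0)
rows=[]
for im,C in((a,[(288,216),(324,226),(361,236)]),(b,[(288,216),(324,226),(361,236)])):
    rows.append(np.hstack([cv2.resize(np.clip((im[v-13:v+14,u-13:u+14].astype(float)-60)*6,0,255).astype(np.uint8),(250,250),interpolation=cv2.INTER_CUBIC) for u,v in C]))
cv2.imwrite('pics/bars.png',np.vstack(rows))
```

```text
(no output)
```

View pics/bars.png

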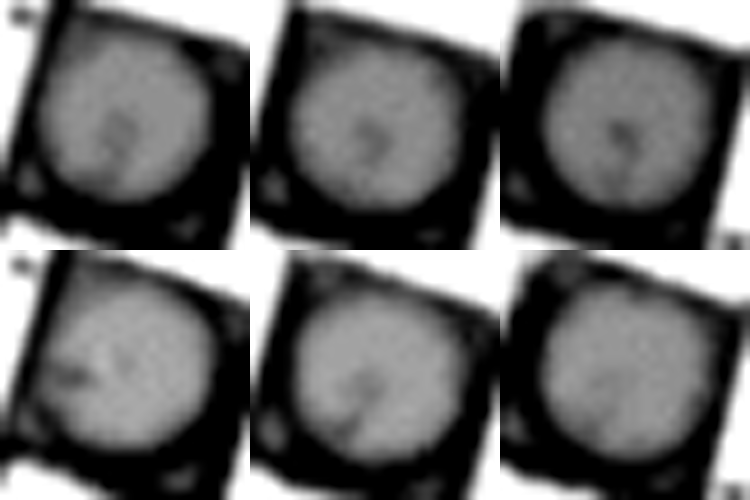

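```bash
python3 -c "
from h import *
go(615,102.5,150,-1.818)"
```

```text
pos [396.4 -80.2 194.4] ang -1.816 tilt -1.0 shift [-230.3   44.1  167.8] yaw 0.002 q6 1.51 F [-0.7 -0.4  0.6] T [ 0.    0.   -0.05] t 15.15 w 11.872803894020986
```

Request:
arm_command:
  rows: "-230 0 168 0 12;-230 0 168 0 12;-230 0 168 0 12;-230 0 168 0 12;-230 0 168 0 12;-230 0 168 0 12;-230 0 168 0 12;-230 44 168 0 12;-230 44 168 0 12;-230 44 168 0 12;-230 44 168 0 12;-230 44 168 0 12"

```text
time_s: 16.15
eef_pos: [616.6, 101.2, 152.6]
ee_rot: [-0.435, 0.434, -0.557, 0.558]
wrist_force: [0.2, -0.2, 0.3]
gripper_width: 12.1
```

```bash
python3 -c "
from h import *
go(614.5,102.6,22,-1.818)"
```

```text
pos [616.6 101.2 152.6] ang -1.818 tilt -1.0 shift [ -0.8 130.6  -2.6] yaw 0.0 q6 1.91 F [ 0.2 -0.2  0.3] T [ 0.06  0.   -0.06] t 16.15 w 12.133110186570612
```

Request:
arm_command:
  rows: "-1 30 -2 0 12;-1 55 -2 0 12;-1 75 -2 0 12;-1 90 -2 0 12;-1 90 -2 0 12;-1 90 -2 0 12"

```text
time_s: 16.65
eef_pos: [614.5, 102.2, 62.3]
ee_rot: [-0.435, 0.434, -0.558, 0.558]
wrist_force: [0.4, 0.4, -0.8]
gripper_width: 12.0
```

```bash
python3 -c "
from h import *
go(614.5,102.6,22,-1.818)
t=eyes.grab_frame('top');s=eyes.grab_frame('side')
crop('top',t,240,160,400,280,5,'tc3');crop('side',s,290,140,430,260,5,'sc5')"
```

```text
pos [614.5 102.2  62.3] ang -1.819 tilt -1.0 shift [-0.3 40.3 -0.1] yaw -0.001 q6 1.91 F [ 0.4  0.4 -0.8] T [0.02 0.02 0.02] t 16.65 w 11.96359320676167
```

View pics/sc5.png

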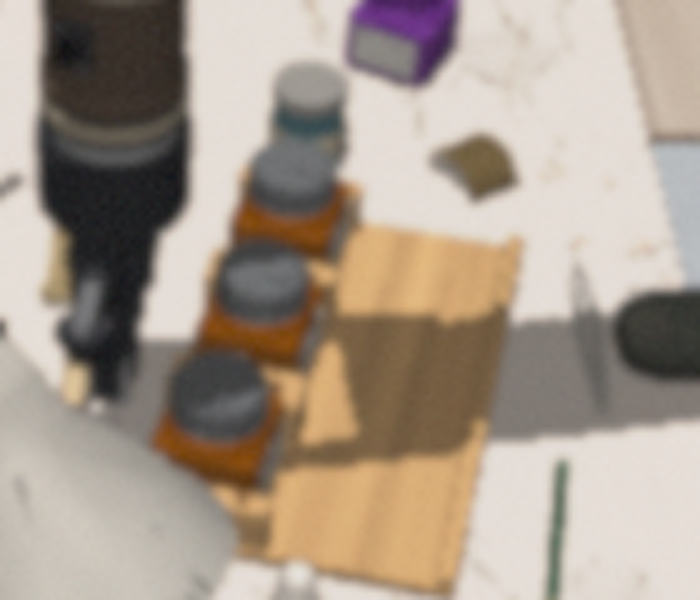

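View pics/tc3.png

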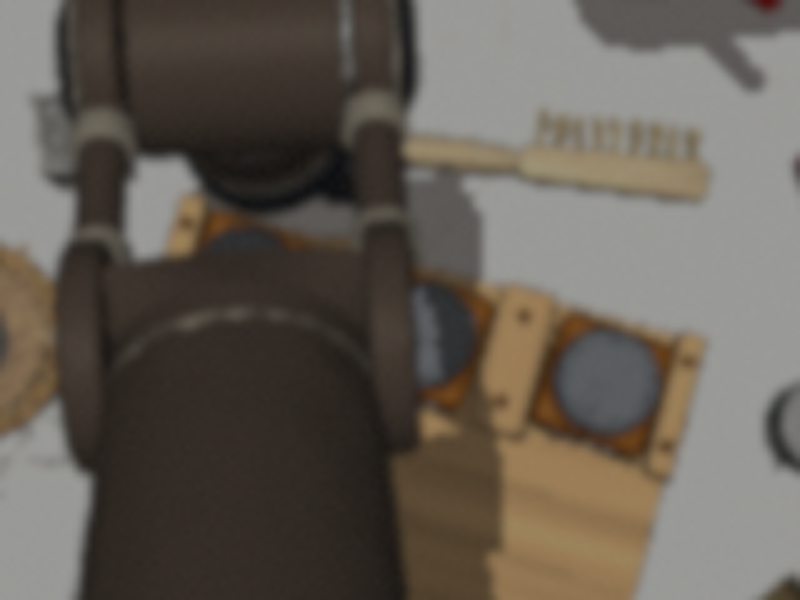

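Request:
arm_command:
  rows: "0 15 0 0 12;0 30 0 0 12;0 38 0 0 12;0 40 0 0 12;0 40 0 0 12;0 40 -4 0 12;0 40 -8 0 12;0 40 -11 0 12;0 40 -14 0 12;0 40 -17 0 12;0 40 -20 0 12;0 40 -20 0 12"

```text
time_s: 17.75
eef_pos: [595.1, 107.8, 21.8]
ee_rot: [-0.435, 0.434, -0.558, 0.558]
wrist_force: [1.1, 0.3, 1.2]
gripper_width: 12.1
```

```bash
python3 -c "
from h import *
go(614.5,102.6,22,-1.818)
s=eyes.grab_frame('side')
crop('side',s,290,140,430,260,5,'sc6')"
```

```text
pos [595.1 107.8  21.8] ang -1.818 tilt -1.0 shift [ 0.3 -0.2 20.1] yaw 0.0 q6 1.92 F [1.1 0.3 1.2] T [ 0.09 -0.18 -0.03] t 17.75 w 12.130612203023853
```

View pics/sc6.png

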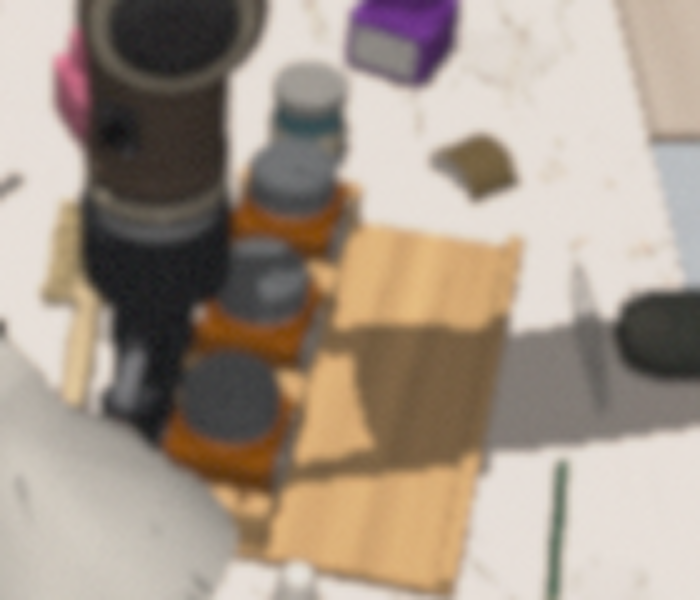

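Request:
arm_command:
  rows: "0 0 -4 0 12;0 0 -8 0 12;0 0 -12 0 12;0 0 -16 0 12;0 0 -20 0 12;0 0 -24 0 12;0 0 -28 0 12;0 0 -32 0 12;0 0 -36 0 12;0 0 -40 0 12;0 0 -44 0 12;0 0 -48 0 12;0 0 -52 0 12;0 0 -55 0 12;0 0 -55 0 12"

```text
time_s: 19.05
eef_pos: [540.0, 121.2, 20.9]
ee_rot: [0.434, -0.435, 0.558, -0.557]
wrist_force: [1.8, -0.4, 0.6]
gripper_width: 11.9
```

```bash
python3 -c "
from h import *
go(614.5,102.6,22,-1.818)
s=eyes.grab_frame('side')
crop('side',s,290,140,430,260,5,'sc7')"
```

```text
pos [540.  121.2  20.9] ang -1.818 tilt -1.0 shift [-0.2 -1.3 76.8] yaw 0.0 q6 1.96 F [ 1.8 -0.4  0.6] T [ 0.02 -0.33 -0.  ] t 19.05 w 11.886570544646071
```

View pics/sc7.png

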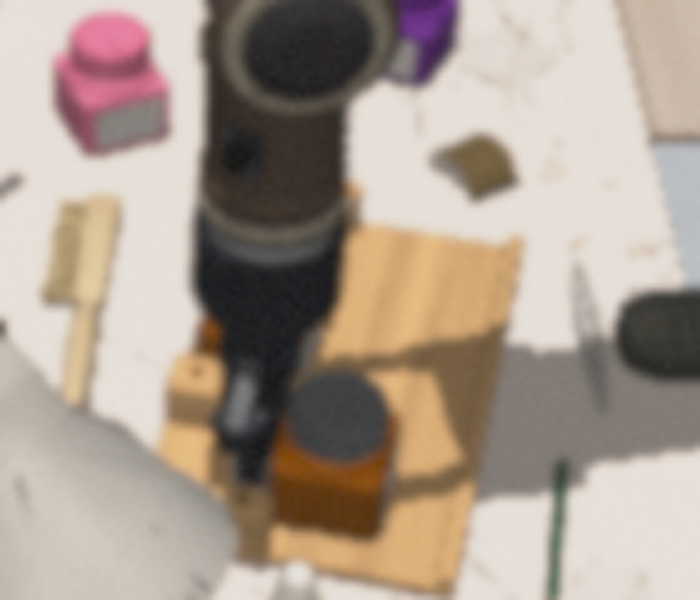

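Request:
arm_command:
  rows: "0 0 -4 0 12;0 0 -8 0 12;0 0 -12 0 12;0 0 -15 0 12;0 0 -16 0 12;0 0 -16 0 12;0 0 -16 0 12;0 0 0 0 12;0 0 12 0 12;0 0 12 0 12;0 -30 12 0 12;0 -70 12 0 12;0 -110 12 0 12;0 -150 12 0 12;0 -180 12 0 12;0 -180 12 0 12;0 -180 12 0 12"

```text
time_s: 20.52
eef_pos: [553.9, 118.4, 203.7]
ee_rot: [-0.436, 0.433, -0.557, 0.558]
wrist_force: [-0.1, 0.8, -1.7]
gripper_width: 12.0
```

```bash
python3 -c "
from h import *
go(420,-300,230,-1.818)
s=eyes.grab_frame('side')
crop('side',s,290,140,430,260,5,'sc8')"
```

```text
pos [553.9 118.4 203.7] ang -1.818 tilt -1.0 shift [438.4 -27.2 -27.4] yaw 0.0 q6 1.95 F [-0.1  0.8 -1.7] T [ 0.   -0.04 -0.05] t 20.5167 w 11.967092284333722
```

View pics/sc8.png

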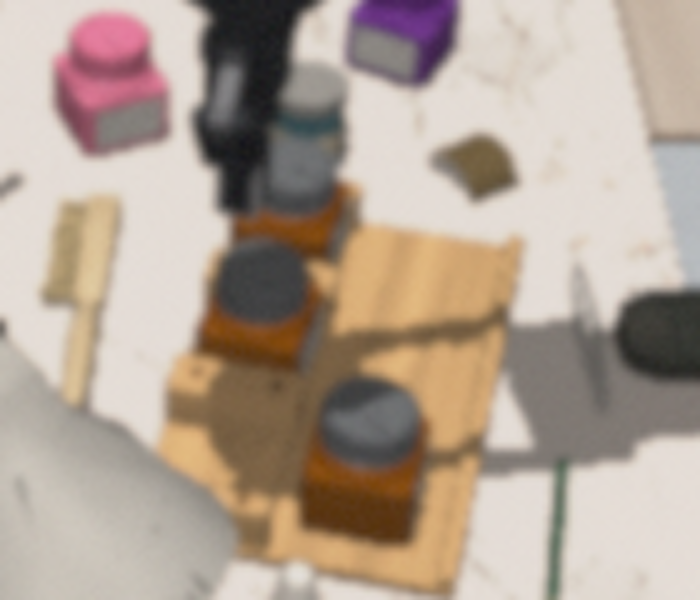

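Jar stands on the ledge. Swing the arm aside to look from above.

Request:
arm_command:
  rows: "400 -20 -27 0 12;400 -20 -27 0 12;400 -20 -27 0 12;400 -20 -27 0 12;400 -20 -27 0 12;400 -20 -27 0 12;400 -20 -27 0 12;400 -20 -27 0 12;400 -20 -27 0 12;400 -20 -27 0 12;400 -20 -27 0 12;400 -20 -27 0 12;400 -20 -27 0 12"

```text
time_s: 21.65
eef_pos: [427.8, -261.7, 219.1]
ee_rot: [0.434, -0.435, 0.56, -0.556]
wrist_force: [-0.4, 0.8, -0.1]
gripper_width: 11.9
```

```bash
python3 -c "
from h import *
t=eyes.grab_frame('top');s=eyes.grab_frame('side')
crop('top',t,240,170,400,290,5,'tc4');crop('side',s,290,140,430,260,5,'sc9');cv2.imwrite('pics/top4.png',t[:,:,::-1])
print(monitor.get_state()['qvel'].round(3))"
```

```text
[ 0.01  -0.008 -0.01  -0.001 -0.001 -0.002]
```

View pics/tc4.png

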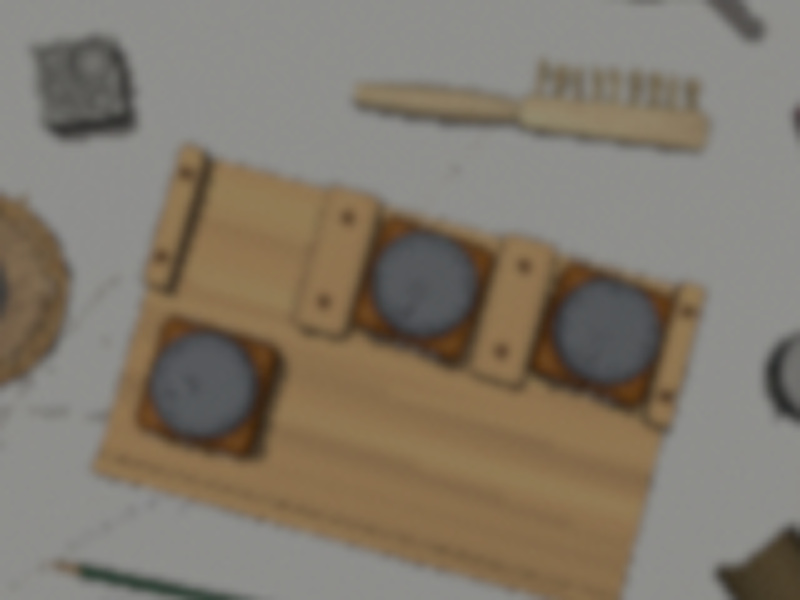

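View pics/sc9.png

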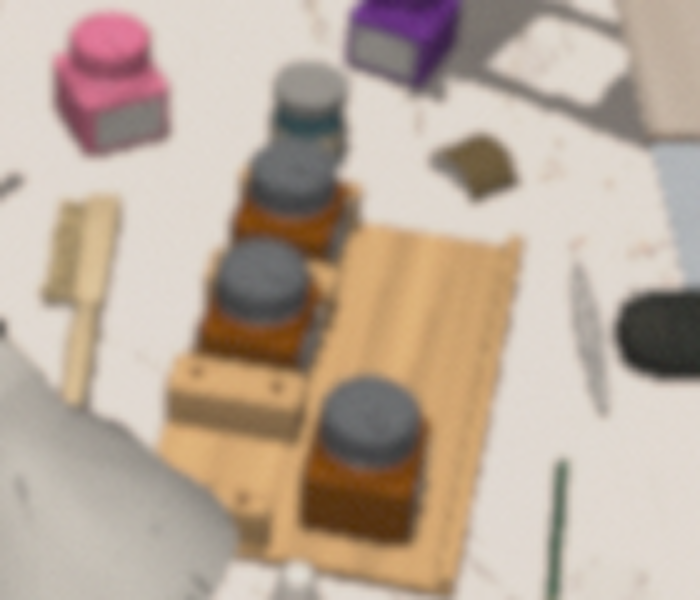

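View pics/top4.png

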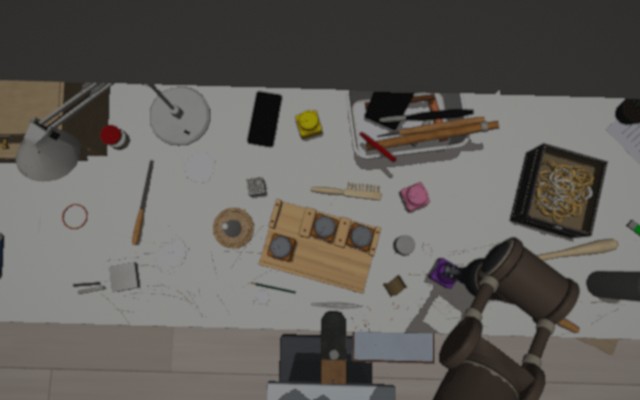

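```bash
python3 -c "
from h import *
p,e=tri((280.6,246.8),(364.2,224.2));print(p,e)
c,s=np.cos(-.2475),np.sin(-.2475)
for o in((491.9,37.8),(493.1,34.7)):
  d=p[:2]-o;print(c*d[0]+s*d[1],-s*d[0]+c*d[1])
# amber body bottom edges vs walls in top view: front face bottom and rear top
for uv in((240+140/5,170+425/5),(240+250/5,170+458/5)):
  q=plane('top',*uv,56)[:2]-(492.5,36.2);print('front',c*q[0]+s*q[1],-s*q[0]+c*q[1])
for uv in((240+170/5,170+315/5),(240+280/5,170+348/5)):
  q=plane('top',*uv,56)[:2]-(492.5,36.2);print('rear',c*q[0]+s*q[1],-s*q[0]+c*q[1])
for uv in((240+150/5,170+288/5),(240+310/5,170+330/5)):
  q=plane('top',*uv,40)[:2]-(492.5,36.2);print('wallfront',c*q[0]+s*q[1])
print(monitor.get_state()['wrist_force'].round(1));"
```

```text
[482.76347036 132.60053703  69.24464719] [np.float64(1.9419946128698693), np.float64(1.9419946128699412)]
-32.08244202758128 89.67349055658181
-34.00531632483714 92.38504996713378
front -58.59304886632391 116.46815436374007
front -59.3416310561371 59.93361239038864
rear -2.7928439982697313 117.66384416596149
rear -3.6399542951648804 60.75328110062296
wallfront 8.059370335378862
wallfront 9.668367961895383
[-0.   0.8  0.3]
```

```bash
python3 -c "
from rig import r
print(r.finish_job())"
```

```text
the job is handed in; nothing more can be done
None
```

The loose jar was the one in the left bay (+y). Its cap is now tight and the jar stands wholly on the front ledge. I handed the job in at about 22 s of the 58 s allowed.

- **Good caps:** the right and middle caps stopped within about 0.4 rad of hand turn. The wrist then read about 1.0 N m on the right cap and 0.8 N m on the middle one.
- **Loose cap:** the left cap turned freely past 1.0 rad and stopped at about 1.15–1.2 rad, at 0.9 N m. The bars on the caps agree: the left one moved by roughly 65°, the others by roughly 20–25°.
- **Sliding the jar:** I pushed it low on its body from behind. Measured from both cameras, its centre is at rack x of about -32 to -34 mm, which leaves roughly 14 mm clear of both the bay walls and the lip. It is upright and square to the rack.
- **Everything else:** the two good jars are upright in their bays. By eye, nothing else on the bench had moved, and the arm was clear of everything when I handed in.

**Disagreements:**
- The two views' rays missed each other by 3 to 4 mm.
- Measured cap heights came out 1 to 3 mm below the expected 72 mm.
- The arm's position readings wandered by 2–3 mm between moves.

None of these affected the result.

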